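# Tip a lock case onto its back and seat it in the sprung jig

## Robot

A 6-joint arm with a two-finger parallel gripper is mounted at the origin on the work surface. World frame = base frame: x ahead of the robot, y to its left, z up, the work surface at z = 0. Lengths are in m, angles in rad, forces in N, time in s.
With the tool pointing down it reaches from about 0.25 to 0.775 m from the base axis. Payload 4 kg.
Tool frame: the origin (TCP) lies between the finger pads; the fingertips stand 25 mm ahead of it and the grasp point (between the pads) lies 6 mm ahead of it (robot.tip_reach is the distance from the TCP to the fingertips, in m); z points along the fingers, y is the line along which they close (so a half turn about z gives the same grasp; the last joint's range is limited). The gripper opens to 94 mm and grips with 3 to 60 N. Pads are 16 mm wide; open, the fingers measure 119 mm over their backs; the gripper's body (75 mm by 177 mm) begins 78 mm behind the grasp point.
Start: joints at [1.075, 0.087, 1.371, -0, 1.684, -0.103], TCP at [0.211, 0.508, 0.231] pointing down, gripper open.
Joint ranges: [-3.1, 3.1], [-0.76, 2.03], [0.27, 2.55], [-1.08, 4.22], [0.17, 2.65], [-2.57, 2.57]. Speed limits (rad/s): [2.79, 2.79, 3.14, 3.14, 3.14, 3.14].

## Interface

Orientations are given as [roll, pitch, yaw] about the fixed x, y, z axes, in that order (R = Rz(yaw) Ry(pitch) Rx(roll)).
In Python, from bench import sensors, snapshot, camera_info, ticket, robot gives the robot as it stands.
- The arm moves only by the tool arm_command, never from a script. Its argument "plan" is a list of rows, each an object with "grip": the closure, from -1 (fully open) to 1 (shut); "slide": the shift along the tool's x, y, z normalised to -1 to 1, where 1 is 500 mm, a list of three; "spin": the turn about the tool's z normalised to -1 to 1, where 1 is 5 degrees. A call has 1 to 10 rows; each row shifts and turns the commanded pose from where the row before left it, along the tool's axes as they then stand; what a row does not reach is not made up. A row lasts 1/8 s, in which the tool goes at most 62.5 mm and 10.7 degrees, less where a joint would pass 70% of its speed; a pose out of reach is approached as far as the arm can. A call with a number of a shift or a turn outside -1 to 1 is refused whole. A call with a gripper value outside its range is refused whole. The fingers move at their own pace and stop on an object; the grip force is fixed at half the most. Time passes only in rows, so rows that do not move let the fingers close. It gives the time, the measured TCP pose, the force, the opening and the grip force at its end, in the units of the state.
- sensors.get_obs(): the state, without advancing time (a new reading comes with each control period).
- snapshot(name): name is "side" or "top" or "wrist"; returns the picture (480x640x3 uint8, red, green, blue); there is no depth.
- camera_info(name): a dict with "fx", "fy", "cx", "cy" (pixels), "position" and "rotation" of the camera in the world. Camera axes: x right, y up, looking along -z (the intrinsics and any distortion apply to the point x, -y, -z); pixel columns grow to the right and rows downward; lengths in m; the calibration is good to about 2 mm. A picture is of the moment at which its call begins: read the wrist's pose just before it. camera_info takes no time and is no camera call; for the wrist camera it gives the pose at the moment of the call.
- ticket.close_job(): hands the job in; it is judged then, once.
The state is a dict: "time": time; "joint_positions": joint angles; "qvel": joint speeds; "joint_torque": joint torques, N m; "tool_pos": TCP position; "ee_rot": TCP orientation; "wrist_force": force on the tool from outside, world axes, zero at the start; "wrist_torque": the same for the moment, N m; "width": finger opening in m; "finger_force": force on a finger pad.
Only numpy, scipy, OpenCV 4.12 (cv2) and the standard library are available. Lean on these libraries where they do the work, as an engineer would, in place of code of your own. Each camera call takes 0.05 s, during which the arm holds its last target. There are 200 camera calls.

## Task

The lock case stands on end on the assembly jig: push it high on its cover side so that it tips over onto its plain back, without lifting it off the bed. Then push the lying case along the bed, past the sprung cheek, until its head end is fully home and square against the end stop's contact pad, and keep it bearing on the pad with a firm push, 10 to 15 N more than it took to slide it, for about a second. Never press it on the pad with more than 22 N or push it with more than 35 N, leave it lying home in the jig and do not disturb the other things on the bench.

Things in the scene. Friction and masses are not known exactly. Their poses are not given: they have to be found in the camera images.
- jig: Jig fixed to the bench: dark steel bed 300 x 160 mm, 12 mm thick. Origin: centre of the bed's underside, on the bench; x along the 300 mm length towards the end stop, y towards the fixed fence, z up; bed top at z = 12 mm. The nest is the channel x = 60 to 138 mm between fence and sprung cheek. A loose flat strike plate 70 x 22 x 4 mm lies on the bed near x = -20, y = +64 mm.
- fence_face (a point): Middle of the fixed aluminium fence's face, at bed level (jig x = 95, y = +31, z = 12 mm). The fence is 18 mm high and 70 mm long along jig x; from jig x = 60 back to about 25 mm it flares outwards (15 mm) to guide the case in.
- cheek_face (a point): Middle of the sprung brass cheek's face, at bed level (jig x = 96, y = -26 mm when free). The cheek is 18 mm high, tapers outwards from jig x = 84 back to 64 mm (4 mm), then flares like the fence, and yields towards jig -y; the 60 mm wide case pushes it back about 3 mm against a spring of 2 to 4 N, so it pinches and drags on the case and holds it when left. Its housing lies behind, to y = -73 mm, 20 mm high.
- stop: End stop fixed to the jig: a steel bar 66 mm wide, 20 high across the end of the nest. Origin: middle of the bar's face, at bed level (jig x = 138, y = 0, z = 12 mm); axes as the jig's. From it a rigid contact pad (30 wide, 18 high) on a locked set screw stands out towards the case by 4 to 12 mm, set differently each time and not measured: the case is home on the pad, to be found by feel.
- case: Loose bare-metal lock case 100 mm long, 60 wide, 26 thick, 0.3 to 0.55 kg, first standing on its foot end on the bed, plain back towards the stop. Origin: centre of the foot end; z along its length to the head end (up at first), x out of the back (face at +13 mm). The cover (x = -13) has a brass collar 30 mm across, 7 proud, 36 from the foot. Tipped, it lies 26 mm high, some 105 to 130 mm short of home.
- case_head (a point): Centre of the case's head end, 100 mm from the foot along the case's z; it meets the stop's pad when home.
- case_toe (a point): Middle of the case's lower back edge (foot end, back side), about which it tips; stays at bed level when tipped and slid properly.
- strike: Bystander: the flat steel strike plate on the bed, 70 x 22 x 4 mm, origin under its centre.
- cylinder_lock: Bystander: steel profile cylinder 60 mm long, 33 high, on the bench beside the fence; origin under its centre.
- padlock: Bystander: brass padlock 40 x 50 x 18 mm with a shackle, on the bench beside the cheek; origin under its body.
- screwdriver: Bystander: screwdriver lying on the bench to the robot's left.
- brush: Bystander: hand brush lying far left.
- lube_can: Bystander: white can 150 mm high, 52 across, far right; origin under its centre.
- key_blank: Bystander: small brass key blank 60 mm long lying near right.
Not all that is in view belongs to the job. Of the things that look like the case, the middle-sized one is meant.

How it is judged:
By the outcome, as a careful person would: the job done as asked, in the order asked, and still so for the second after the job is handed in, with the robot touching nothing.
It also fails if it takes over 64 s, if anything falls off the work surface, if the arm or the gripper's body presses on something with over 40 N, if the wrist force passes 120 N, or if a joint passes its speed limit or range.

## Working session

There is one attempt and no reset: what is moved stays moved. The work goes in short steps, Python scripts to look and compute and a tool call to move; the robot and the scene stay as the last step left them, time stands still between calls to the robot, and variables do not carry over. Pictures are saved under pics/ and viewed, at most 10 in all, crops included, and the job is handed in when it is done.

Besides the shell and the picture viewer there is one more tool, called after "Emit:" by a JSON object that holds its "api" and its "payload", one argument or row to a line. arm_command: Moves the arm, as the interface text tells. Scaled input: -1 to 1 covers 500 mm each way for a shift and 5 degrees each way for a turn. Its arguments: {"type":"object","properties":{"plan":{"type":"array","items":{"type":"object","properties":{"grip":{"type":"number"},"slide":{"type":"array","items":{"type":"number"}},"spin":{"type":"number"}}}}},"required":["plan"]}

```bash
mkdir -p pics; ls
cat > h.py <<'E'
import numpy as np, cv2
from bench import sensors, snapshot, camera_info, ticket, robot
def save(n,f):
    im=snapshot(n); cv2.imwrite('pics/'+f,im[:,:,::-1]); return im
def ray(ci,u,v):
    d=np.array([(u-ci['cx'])/ci['fx'],-(v-ci['cy'])/ci['fy'],-1.]); return np.array(ci['position']),np.array(ci['rotation'])@d
def plane(ci,u,v,z):
    o,d=ray(ci,u,v); return o+d*(z-o[2])/d[2]
def proj(ci,p):
    c=np.array(ci['rotation']).T@(np.array(p)-ci['position']); return ci['cx']-ci['fx']*c[0]/c[2],ci['cy']+ci['fy']*c[1]/c[2]
E
python3 - <<'E'
from h import *
save('top','top1.png');save('side','side1.png')
for n in('top','side'): print(camera_info(n))
print(sensors.get_obs())
E
```

```text
pics
{'fx': 520.2372739639046, 'fy': 520.2372739639046, 'cx': 320.71981509621514, 'cy': 238.95927126182107, 'position': array([0.2949986 , 0.04334811, 1.33763129]), 'rotation': array([ 0.17348316, -0.00896872, -1.54080864])}
{'fx': 563.4808490122364, 'fy': 563.4808490122364, 'cx': 322.0687760934456, 'cy': 236.99393161325722, 'position': array([-0.21345547, -0.8324523 ,  0.75618425]), 'rotation': array([ 1.04686223,  0.01142994, -0.69860996])}
{'time': 0.1, 'joint_positions': array([ 1.07490030e+00,  8.78908315e-02,  1.37208848e+00, -2.20570984e-05,
        1.68357866e+00, -1.03085054e-01]), 'qvel': array([ 0.00268577, -0.00108039, -0.00322994, -0.00236822, -0.00109845,
        0.00082552]), 'joint_torque': array([ 3.00659238e-03, -3.41251767e+01, -3.03302479e+01,  7.20316591e-02,
        3.03498027e-02, -8.18768285e-05]), 'tool_pos': array([0.21032776, 0.50772382, 0.22942326]), 'ee_rot': array([-3.13963551e+00, -1.80431436e-04,  2.74877904e+00]), 'wrist_force': array([-0.03983237,  0.65025761, -0.2797959 ]), 'wrist_torque': array([ 0.0085266 ,  0.02000679, -0.02079573]), 'finger_force': 0.0, 'width': 0.0942106684579132}
```

View pics/top1.png

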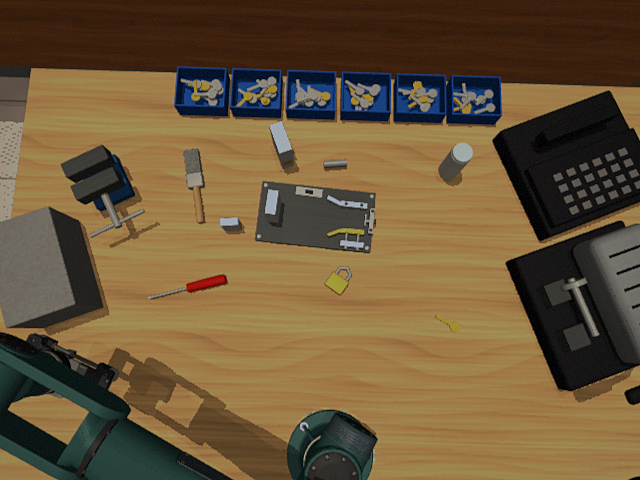

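View pics/side1.png

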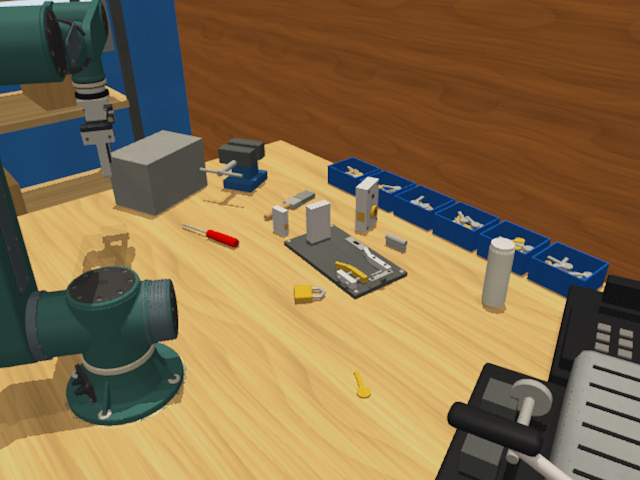

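The pictures show the jig with its bed corners near (264,181), (376,192), (373,251) and (256,241) in the top view. The case stands on it at (272,203), with two decoys off the bed at (230,224) and (282,145). The stop is to the right (world −y). I'll locate these more precisely next.

```bash
cat >> h.py <<'E'
from scipy.spatial.transform import Rotation as Ro
_ci=camera_info
def camera_info(n):
    c=dict(_ci(n)); c['rotation']=Ro.from_euler('xyz',c['rotation']).as_matrix(); return c
E
python3 - <<'E'
from h import *
im=cv2.imread('pics/top1.png'); c=cv2.resize(im[170:262,245:390],None,fx=5.4,fy=5.4,interpolation=cv2.INTER_CUBIC); cv2.imwrite('pics/c1.png',c)
im2=cv2.imread('pics/side1.png'); c=cv2.resize(im2[190:300,270:415],None,fx=5.4,fy=5.4,interpolation=cv2.INTER_CUBIC); cv2.imwrite('pics/c2.png',c)
ci=camera_info('top')
hsv=cv2.cvtColor(im,cv2.COLOR_BGR2HSV)
m=((hsv[:,:,1]<60)&(hsv[:,:,2]<110)).astype(np.uint8); m[:170]=0;m[262:]=0;m[:,:245]=0;m[:,390:]=0
cs,_=cv2.findContours(m,0,2); k=max(cs,key=cv2.contourArea); h=cv2.convexHull(k)
r=cv2.minAreaRect(h); b=cv2.boxPoints(r); print(r); P=np.array([plane(ci,u,v,.012) for u,v in b]); print(P.round(4)); print([np.linalg.norm(P[i]-P[i-1]).round(4) for i in range(4)],P.mean(0))
E
```

```text
((315.1315612792969, 216.68820190429688), (115.30782318115234, 59.52975845336914), 6.054192066192627)
[[ 0.5189  0.2089  0.012 ]
 [ 0.6776  0.2006  0.012 ]
 [ 0.6543 -0.1022  0.012 ]
 [ 0.4965 -0.0878  0.012 ]]
[np.float64(0.2976), np.float64(0.1589), np.float64(0.3037), np.float64(0.1585)] [0.5868263  0.05485548 0.012     ]
```

View pics/c1.png

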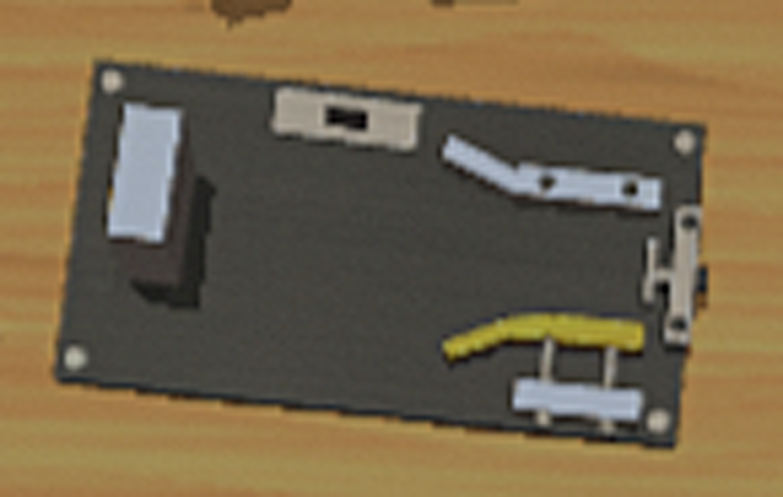

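View pics/c2.png

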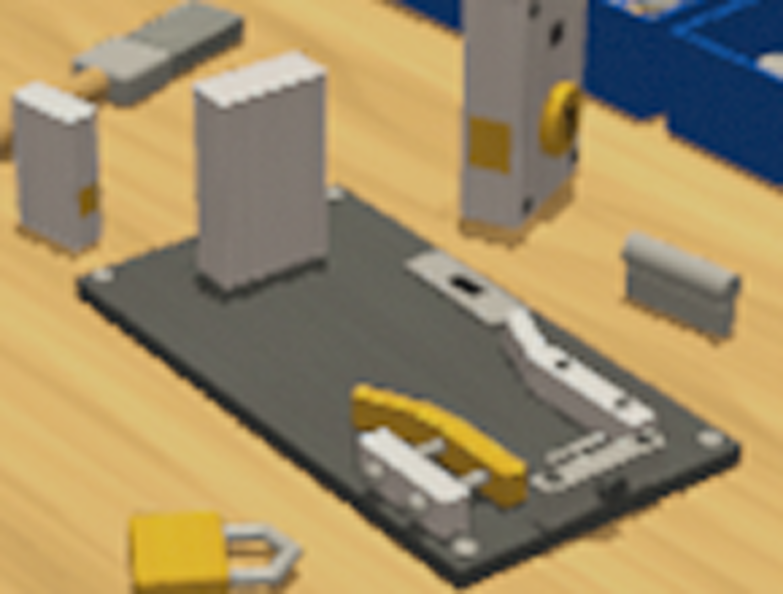

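The crops show bed screws at crop pixels (112,80), (685,141), (657,420) and (75,357). The case top has corners at (125,103), (182,110), (163,241) and (108,236). Its plain back faces the stop, and the cover faces image left.

Run:
```python
from h import *
ci=camera_info('top')
f=lambda L,z:np.array([plane(ci,245+(u+.5)/5.4-.5,170+(v+.5)/5.4-.5,z) for u,v in L])
S=f([(112,80),(685,141),(657,420),(75,357)],.013)
C=f([(96,62),(705,125),(676,446-8),(56,380-8)],.012)
K=f([(125,103),(182,110),(163,241),(108,236)],.112)
for A in(S,C,K): print(A.round(4).tolist(),A.mean(0).round(4),[round(float(np.linalg.norm(A[i]-A[i-1])),4) for i in range(4)])
dx=(S[1]-S[0]+S[2]-S[3]);dy=(S[0]-S[3]+S[1]-S[2])
ax=np.arctan2(dx[1],dx[0]);ay=np.arctan2(dy[1],dy[0])-np.pi/2
print(np.degrees([ax,ay]))
a=np.arctan2(*( (C[1]-C[0]+C[2]-C[3])[[1,0]])); print(np.degrees(a))
th=(ax+a)/2;o=(S.mean(0)+C.mean(0))[:2]/2
R=np.array([[np.cos(th),-np.sin(th)],[np.sin(th),np.cos(th)]])
J=lambda A:((A[:,:2]-o)@R*1000).round(1).tolist()
print('o',o,'th',np.degrees(th));print('case',J(K))
print('fence',J(f([(517,193),(658,210)],.03)),'cheek',J(f([(520,316),(643,323)],.03)),'stop',J(f([(678,206),(665,342)],.032)),'pad',J(f([(655,238),(645,300)],.03)),'padL',J(f([(646,238),(643,300)],.03)))
k=K[1]-K[2]; print('case yaw rel jig',np.degrees(np.arctan2(k[1],k[0])-np.pi/2-th))
k=K[0]-K[3]; print(np.degrees(np.arctan2(k[1],k[0])-np.pi/2-th))
# side check
cs=camera_info('side'); g=lambda L,z:np.array([plane(cs,270+(u+.5)/5.4-.5,190+(v+.5)/5.4-.5,z) for u,v in L])
print('side case top',J(g([(196,90),(212,108),(327,70),(308,52)],.112)),'foot',J(g([(222,295),(326,262)],.012)),'screws',J(g([(103,274),(466,547),(711,439),(334,194)],.013)),J(S))
```

```text
[[0.6684, 0.1885, 0.013], [0.6469, -0.0912, 0.013], [0.5091, -0.0797, 0.013], [0.5309, 0.1995, 0.013]] [0.5888 0.0543 0.013 ] [0.138, 0.2805, 0.1383, 0.28]
[[0.6775, 0.1968, 0.012], [0.6555, -0.101, 0.012], [0.5008, -0.089, 0.012], [0.5235, 0.2083, 0.012]] [0.5893 0.0538 0.012 ] [0.1545, 0.2986, 0.1551, 0.2982]
[[0.63, 0.1712, 0.112], [0.6276, 0.1455, 0.112], [0.567, 0.1513, 0.112], [0.5685, 0.1759, 0.112]] [0.5983 0.161  0.112 ] [0.0617, 0.0259, 0.0609, 0.0247]
[-94.43678331 -94.6994628 ]
-94.29725683819811
o [0.58906554 0.05403337] th -94.36702007217491
case [[-120.0, 31.9], [-94.1, 31.5], [-95.3, -29.4], [-120.0, -29.8]]
fence [[61.4, 29.8], [129.3, 28.8]] cheek [[68.8, -29.7], [127.2, -26.7]] stop [[138.4, 31.3], [138.2, -35.1]] pad [[129.1, 15.0], [127.1, -15.6]] padL [[124.8, 14.5], [126.2, -15.7]]
case yaw rel jig -1.1130201635251424
0.030698960371867486
side case top [[-115.7, -31.0], [-96.0, -35.4], [-95.7, 30.4], [-116.7, 34.5]] foot [[-93.7, -34.0], [-89.3, 24.5]] screws [[-143.2, -69.8], [138.5, -70.4], [139.0, 67.3], [-140.6, 67.4]] [[-140.1, 68.9], [140.4, 68.7], [139.4, -69.6], [-140.6, -69.1]]
```

```bash
cat >> h.py <<'E'
O=np.array([.5888,.0543]); TH=np.radians(-94.57)
RJ=np.array([[np.cos(TH),-np.sin(TH)],[np.sin(TH),np.cos(TH)]])
def toJ(p): return np.r_[((np.array(p)[:2]-O)@RJ),p[2]]*1000
def toW(x,y): return O+RJ@np.array([x,y])/1000
def st():
    s=sensors.get_obs(); fj=np.r_[np.array(s['wrist_force'])[:2]@RJ,s['wrist_force'][2]]
    print('t',round(s['time'],2),'J',toJ(s['tool_pos']).round(2),'yaw',np.degrees(s['ee_rot']).round(2),'FJ',fj.round(2),'w',round(s['width']*1000,1)); return s
def go(x,y,z):
    s=st(); e=Ro.from_euler('xyz',s['ee_rot']).as_matrix()
    print('tool-axis shift mm',((e.T@(np.r_[toW(x,y),z/1000]-s['tool_pos']))*1000).round(2))
E
python3 - <<'E'
from h import *
cs=camera_info('side');ct=camera_info('top')
g=lambda u,v,z:toJ(plane(cs,270+u/5.4,190+v/5.4,z)).round(0)
print('big',g(463,225,0),g(520,242,0),g(580,190,0),'small',g(22,235,0),g(85,252,0))
# big height: top at side px ~ (368,178)
for z in (.1,.13,.16): print(z,toJ(plane(ct,273,125,z)).round(0),toJ(plane(ct,287,122,z)).round(0))
for p in([.211,.508,.2],[.603,.219,.2]): print(proj(ct,p))
print('block',[plane(ct,u,v,z).round(3) for u,v,z in((100,310,0),(75,320,.1),(52,208,.12),(130,190,.0))])
go(-165,1,150)
E
```

```text
big [-92. 114.   0.] [-62. 126.   0.] [-85. 185.   0.] small [-216.  -71.    0.] [-183.  -54.    0.]
0.1 [-129.  200.  100.] [-95. 212. 100.]
0.13 [-125.  188.  130.] [-92. 200. 130.]
0.16 [-121.  176.  160.] [-89. 188. 160.]
(np.float64(95.93512750372204), np.float64(363.6217915285017))
(np.float64(242.43114796564527), np.float64(189.14661736811505))
block [array([0.329, 0.593, 0.   ]), array([0.301, 0.608, 0.1  ]), array([0.563, 0.683, 0.12 ]), array([0.645, 0.547, 0.   ])]
t 0.1 J [-421.83 -413.4   229.42] yaw [-1.7989e+02 -1.0000e-02  1.5749e+02] FJ [-0.65 -0.09 -0.28] w 94.2
tool-axis shift mm [-473.36 -116.57   79.57]
```

Emit:
{"api": "arm_command", "payload": {
  "plan": [
    {"spin": 1,"grip": 0.36,"slide": [0,0,0]},
    {"spin": 1,"grip": 0.36,"slide": [0,0,0]},
    {"spin": 1,"grip": 0.36,"slide": [0,0,0]},
    {"spin": 1,"grip": 0.36,"slide": [0,0,0]},
    {"spin": 1,"grip": 0.36,"slide": [0,0,0]},
    {"spin": 1,"grip": 0.36,"slide": [0,0,0]},
    {"spin": 1,"grip": 0.36,"slide": [0,0,0]},
    {"spin": 1,"grip": 0.36,"slide": [0,0,0]},
    {"spin": 1,"grip": 0.36,"slide": [0,0,0]},
    {"spin": 1,"grip": 0.36,"slide": [0,0,0]}
  ]
}}

```text
time: 1.35
tool_pos: [0.2104, 0.5078, 0.2298]
ee_rot: [-3.141, 0.001, 1.873]
wrist_force: [0.2, -0.9, 0.4]
width: 0.0301
finger_force: 0.0
```

Emit:
{"api": "arm_command", "payload": {
  "plan": [
    {"spin": 1,"grip": 0.36,"slide": [0,0,0]},
    {"spin": 1,"grip": 0.36,"slide": [0,0,0]},
    {"spin": 1,"grip": 0.36,"slide": [0,0,0]},
    {"spin": 1,"grip": 0.36,"slide": [0,0,0]},
    {"spin": 0.41,"grip": 0.36,"slide": [0,0,0]},
    {"spin": 0,"grip": 0.36,"slide": [0,0,0]}
  ]
}}

```text
time: 2.1
tool_pos: [0.2105, 0.508, 0.2302]
ee_rot: [-3.141, 0.001, 1.492]
wrist_force: [0.1, 0.5, 0.5]
width: 0.0302
finger_force: 0.0
```

```bash
python3 -c "
from h import *
go(-165,1,180)"
```

```text
t 2.1 J [-422.11 -413.28  230.15] yaw [-1.7999e+02  3.0000e-02  8.5490e+01] FJ [-0.49  0.03  0.47] w 30.2
tool-axis shift mm [-257.49  414.04   50.18]
```

Emit:
{"api": "arm_command", "payload": {
  "plan": [
    {"spin": 0,"grip": 0.36,"slide": [-0.0515,0.0828,0]},
    {"spin": 0,"grip": 0.36,"slide": [-0.0515,0.0828,0]},
    {"spin": 0,"grip": 0.36,"slide": [-0.0515,0.0828,0]},
    {"spin": 0,"grip": 0.36,"slide": [-0.0515,0.0828,0]},
    {"spin": 0,"grip": 0.36,"slide": [-0.0515,0.0828,0]},
    {"spin": 0,"grip": 0.36,"slide": [-0.0515,0.0828,0]},
    {"spin": 0,"grip": 0.36,"slide": [-0.0515,0.0828,0]},
    {"spin": 0,"grip": 0.36,"slide": [-0.0515,0.0828,0]},
    {"spin": 0,"grip": 0.36,"slide": [-0.0515,0.0828,0]},
    {"spin": 0,"grip": 0.36,"slide": [-0.0515,0.0828,0]}
  ]
}}

```text
time: 3.35
tool_pos: [0.6039, 0.2175, 0.2303]
ee_rot: [-3.141, -0.0, 1.492]
wrist_force: [-0.3, 0.9, 0.5]
width: 0.0301
finger_force: 0.0
```

Emit:
{"api": "arm_command", "payload": {
  "plan": [
    {"spin": 0,"grip": 0.36,"slide": [0,0,0.05]},
    {"spin": 0,"grip": 0.36,"slide": [0,0,0.05]},
    {"spin": 0,"grip": 0.36,"slide": [0,0,0.05]},
    {"spin": 0,"grip": 0.36,"slide": [0,0,0.05]},
    {"spin": 0,"grip": 0.36,"slide": [0,0,0.026]},
    {"spin": 0,"grip": 0.36,"slide": [0,0,0]}
  ]
}}

```text
time: 4.1
tool_pos: [0.6021, 0.2184, 0.1163]
ee_rot: [-3.139, 0.001, 1.492]
wrist_force: [-2.0, 0.3, 1.3]
width: 0.0297
finger_force: 0.0
```

```bash
python3 -c "
from h import *
go(-132,1,117); save('side','side2.png'); save('wrist','w2.png'); cv2.imwrite('pics/c3.png',np.hstack([cv2.resize(cv2.imread('pics/side2.png')[150:310,220:410],None,fx=2.1,fy=2.1),cv2.resize(cv2.imread('pics/w2.png'),(400,336))]))"
```

```text
t 4.1 J [-164.64    0.23  116.26] yaw [-1.7987e+02  4.0000e-02  8.5460e+01] FJ [-0.1  -1.99  1.33] w 29.7
tool-axis shift mm [-32.64   0.75  -0.72]
```

View pics/c3.png

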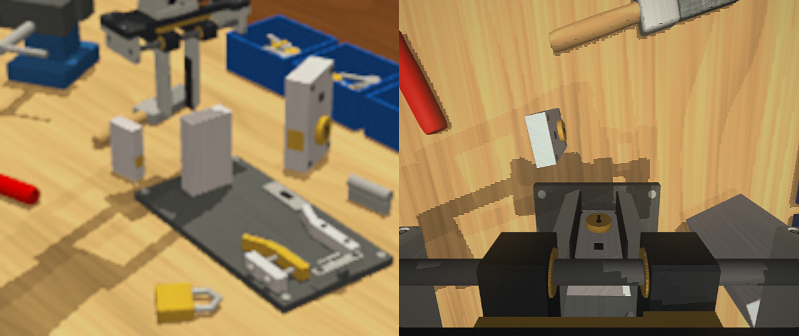

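The side view shows the closed-in fingers behind the standing case, and the wrist view shows the collar on the cover side facing the gripper. Ready to tip it.

Emit:
{"api": "arm_command", "payload": {
  "plan": [
    {"spin": 0,"grip": 0.36,"slide": [-0.016,0.0015,0]},
    {"spin": 0,"grip": 0.36,"slide": [-0.016,0,0]},
    {"spin": 0,"grip": 0.36,"slide": [-0.016,0,0]},
    {"spin": 0,"grip": 0.36,"slide": [-0.016,0,0]},
    {"spin": 0,"grip": 0.36,"slide": [-0.006,0,0]},
    {"spin": 0,"grip": 0.36,"slide": [-0.006,0,0]},
    {"spin": 0,"grip": 0.36,"slide": [-0.006,0,0]}
  ]
}}

```text
time: 5.08
tool_pos: [0.6004, 0.1778, 0.1177]
ee_rot: [3.141, -0.001, 1.492]
wrist_force: [1.2, -0.4, 0.7]
width: 0.0303
finger_force: 0.3
```

Emit:
{"api": "arm_command", "payload": {
  "plan": [
    {"spin": 0,"grip": 0.36,"slide": [-0.006,0,0]},
    {"spin": 0,"grip": 0.36,"slide": [-0.006,0,0]},
    {"spin": 0,"grip": 0.36,"slide": [-0.006,0,0]},
    {"spin": 0,"grip": 0.36,"slide": [-0.006,0,0]},
    {"spin": 0,"grip": 0.36,"slide": [-0.006,0,0]}
  ]
}}

```text
time: 5.7
tool_pos: [0.599, 0.1624, 0.1174]
ee_rot: [-3.141, 0.0, 1.491]
wrist_force: [-0.2, 0.0, 0.5]
width: 0.0298
finger_force: 0.0
```

```bash
python3 -c "
from h import *
st(); save('side','side3.png'); save('top','t3.png'); cv2.imwrite('pics/c4.png',np.hstack([cv2.resize(cv2.imread('pics/side3.png')[150:310,220:410],None,fx=2.1,fy=2.1),cv2.resize(cv2.imread('pics/t3.png')[150:270,235:392],(400,336))]))"
```

```text
t 5.7 J [-108.56    1.57  117.39] yaw [-1.7999e+02  1.0000e-02  8.5440e+01] FJ [-0.01 -0.2   0.52] w 29.8
```

View pics/c4.png

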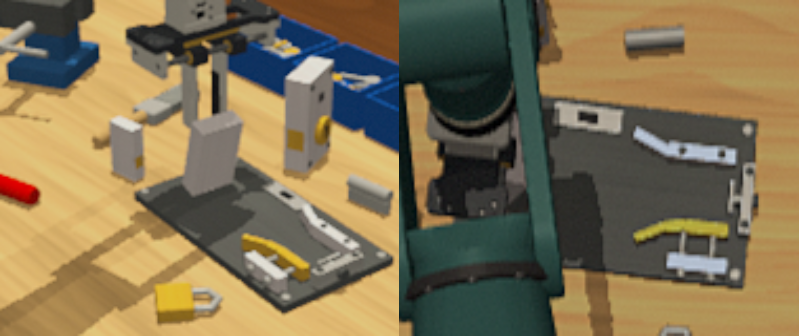

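The side view shows the case tilting about 12° towards the stop with its toe still on the bed. A little more push will do it.

Emit:
{"api": "arm_command", "payload": {
  "plan": [
    {"spin": 0,"grip": 0.36,"slide": [-0.006,0,0]},
    {"spin": 0,"grip": 0.36,"slide": [-0.006,0,0]},
    {"spin": 0,"grip": 0.36,"slide": [-0.006,0,0]},
    {"spin": 0,"grip": 0.36,"slide": [0,0,0]},
    {"spin": 0,"grip": 0.36,"slide": [0,0,0]},
    {"spin": 0,"grip": 0.36,"slide": [0,0,0]},
    {"spin": 0,"grip": 0.36,"slide": [0,0,0]}
  ]
}}

```text
time: 6.68
tool_pos: [0.5984, 0.1538, 0.1175]
ee_rot: [3.142, -0.0, 1.491]
wrist_force: [-0.7, -0.0, -0.0]
width: 0.0302
finger_force: 0.0
```

```bash
python3 -c "
from h import *
st(); save('side','side4.png');  cv2.imwrite('pics/c5.png',cv2.resize(cv2.imread('pics/side4.png')[190:300,270:415],None,fx=5.4,fy=5.4,interpolation=2))"
```

```text
t 6.67 J [-99.93   1.61 117.49] yaw [ 1.800e+02 -1.000e-02  8.545e+01] FJ [ 0.07 -0.69 -0.  ] w 30.2
```

View pics/c5.png

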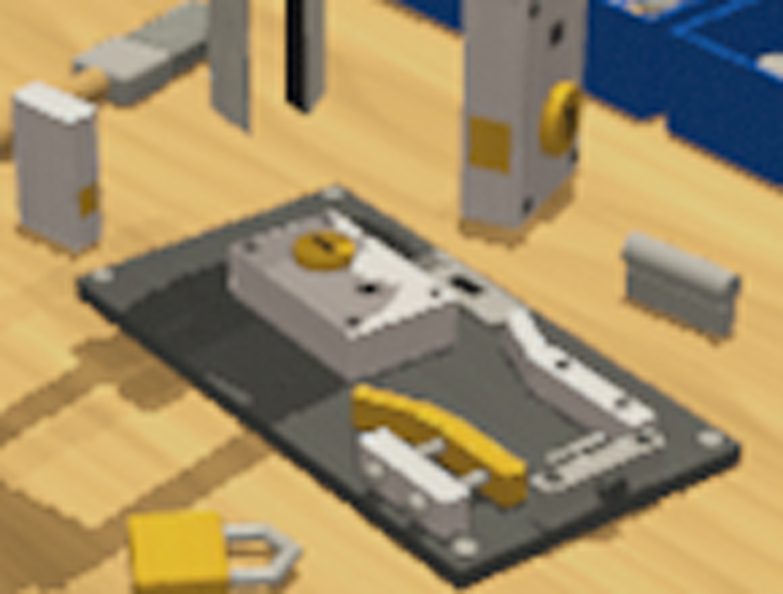

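The case lies on its back, collar up. Its top corners are near crop pixels (230,250), (348,335) and (456,305), and its bottom head edge is at (350,378).

```bash
python3 -c "
from h import *
cs=camera_info('side');g=lambda u,v,z:toJ(plane(cs,270+u/5.4,190+v/5.4,z)).round(1)
print(g(230,250,.038),g(348,337,.038),g(456,306,.038),g(231,288,.012),g(350,378,.012),g(456,345,.012))
go(-130,1,50)"
```

```text
[-86.8 -32.   38. ] [  9.5 -33.9  38. ] [17.2 21.9 38. ] [-93.9 -27.2  12. ] [  4.8 -29.3  12. ] [11.1 27.3 12. ]
t 6.72 J [-99.95   1.61 117.48] yaw [ 1.800e+02 -1.000e-02  8.545e+01] FJ [-0.31 -0.07  0.08] w 30.1
tool-axis shift mm [30.05 -0.6  67.48]
```

Emit:
{"api": "arm_command", "payload": {
  "plan": [
    {"spin": 0,"grip": 0.36,"slide": [0.026,0,0]},
    {"spin": 0,"grip": 0.36,"slide": [0.026,0,0]},
    {"spin": 0,"grip": 0.36,"slide": [0,0,0.03]},
    {"spin": 0,"grip": 0.36,"slide": [0,0,0.03]},
    {"spin": 0,"grip": 0.36,"slide": [0,0,0.03]},
    {"spin": 0,"grip": 0.36,"slide": [0,0,0.03]},
    {"spin": 0,"grip": 0.36,"slide": [0,0,0.028]},
    {"spin": 0,"grip": 0.36,"slide": [0,0,0]},
    {"spin": 0,"grip": 0.36,"slide": [0,0,0]}
  ]
}}

```text
time: 7.85
tool_pos: [0.6008, 0.1797, 0.0439]
ee_rot: [3.141, -0.0, 1.491]
wrist_force: [0.4, -0.3, 0.4]
width: 0.03
finger_force: 0.0
```

Emit:
{"api": "arm_command", "payload": {
  "plan": [
    {"spin": 0,"grip": 0.36,"slide": [-0.01,0,0]},
    {"spin": 0,"grip": 0.36,"slide": [-0.01,0,0]},
    {"spin": 0,"grip": 0.36,"slide": [-0.01,0,0]},
    {"spin": 0,"grip": 0.36,"slide": [-0.006,0,0]},
    {"spin": 0,"grip": 0.36,"slide": [-0.006,0,0]},
    {"spin": 0,"grip": 0.36,"slide": [-0.006,0,0]},
    {"spin": 0,"grip": 0.36,"slide": [-0.006,0,0]},
    {"spin": 0,"grip": 0.36,"slide": [-0.006,0,0]}
  ]
}}

```text
time: 8.85
tool_pos: [0.5979, 0.1504, 0.0435]
ee_rot: [-3.141, -0.002, 1.491]
wrist_force: [-0.3, 3.5, -0.5]
width: 0.0298
finger_force: 1.2
```

```bash
python3 -c "
from h import *
st()"
```

```text
t 8.85 J [-96.54   1.36  43.47] yaw [-1.7997e+02 -1.0000e-01  8.5450e+01] FJ [-3.43 -0.59 -0.46] w 29.8
```

Emit:
{"api": "arm_command", "payload": {
  "plan": [
    {"spin": 0,"grip": 0.36,"slide": [-0.008,0,0]},
    {"spin": 0,"grip": 0.36,"slide": [-0.008,0,0]},
    {"spin": 0,"grip": 0.36,"slide": [-0.008,0,0]},
    {"spin": 0,"grip": 0.36,"slide": [-0.008,0,0]},
    {"spin": 0,"grip": 0.36,"slide": [-0.008,0,0]},
    {"spin": 0,"grip": 0.36,"slide": [-0.008,0,0]},
    {"spin": 0,"grip": 0.36,"slide": [-0.008,0,0]},
    {"spin": 0,"grip": 0.36,"slide": [-0.008,0,0]},
    {"spin": 0,"grip": 0.36,"slide": [-0.008,0,0]},
    {"spin": 0,"grip": 0.36,"slide": [-0.008,0,0]}
  ]
}}

```text
time: 10.1
tool_pos: [0.5948, 0.1095, 0.0435]
ee_rot: [-3.142, -0.0, 1.491]
wrist_force: [-0.3, 2.5, -0.2]
width: 0.03
finger_force: 1.1
```

```bash
python3 -c "
from h import *
st(); save('side','side5.png');cv2.imwrite('pics/c6.png',cv2.resize(cv2.imread('pics/side5.png')[190:300,270:415],None,fx=5.4,fy=5.4,interpolation=2))"
```

```text
t 10.1 J [-55.55   1.6   43.45] yaw [-180.     -0.     85.44] FJ [-2.48 -0.54 -0.22] w 30.0
```

View pics/c6.png

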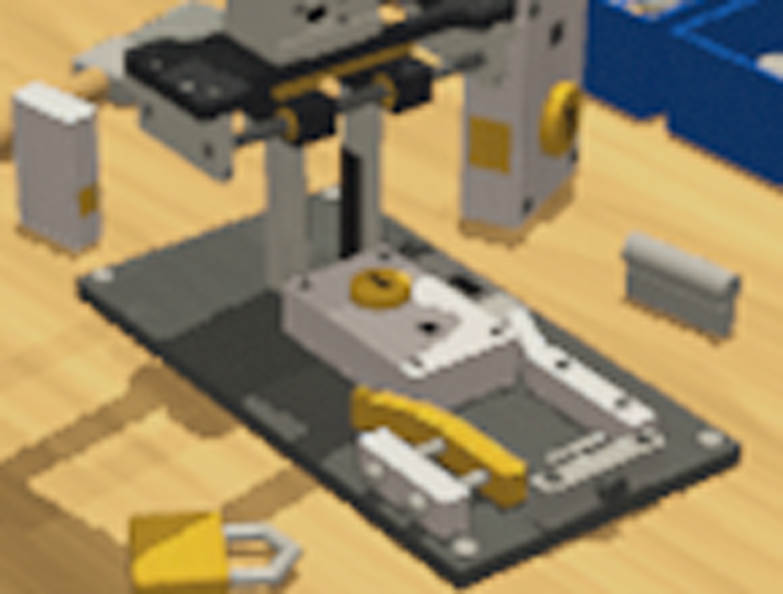

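The case slides squarely into the mouth of the nest between the flares. I'll continue gently past the cheek.

Emit:
{"api": "arm_command", "payload": {
  "plan": [
    {"spin": 0,"grip": 0.36,"slide": [-0.005,0,0]},
    {"spin": 0,"grip": 0.36,"slide": [-0.005,0,0]},
    {"spin": 0,"grip": 0.36,"slide": [-0.005,0,0]},
    {"spin": 0,"grip": 0.36,"slide": [-0.005,0,0]},
    {"spin": 0,"grip": 0.36,"slide": [-0.005,0,0]},
    {"spin": 0,"grip": 0.36,"slide": [-0.005,0,0]},
    {"spin": 0,"grip": 0.36,"slide": [-0.005,0,0]},
    {"spin": 0,"grip": 0.36,"slide": [-0.005,0,0]}
  ]
}}

```text
time: 11.15
tool_pos: [0.5932, 0.091, 0.0435]
ee_rot: [-3.141, -0.003, 1.491]
wrist_force: [-1.5, 7.1, -0.5]
width: 0.0302
finger_force: 3.5
```

Emit:
{"api": "arm_command", "payload": {
  "plan": [
    {"spin": 0,"grip": 0.36,"slide": [-0.005,0,0]},
    {"spin": 0,"grip": 0.36,"slide": [-0.005,0,0]},
    {"spin": 0,"grip": 0.36,"slide": [-0.005,0,0]},
    {"spin": 0,"grip": 0.36,"slide": [-0.005,0,0]}
  ]
}}

```text
time: 11.65
tool_pos: [0.5923, 0.0819, 0.0435]
ee_rot: [-3.141, -0.004, 1.492]
wrist_force: [0.1, 7.8, 0.1]
width: 0.0303
finger_force: 4.1
```

```bash
python3 -c "
from h import *
st()"
```

```text
t 11.65 J [-27.84   1.34  43.53] yaw [-179.98   -0.24   85.46] FJ [-7.77 -0.55  0.08] w 30.3
```

Emit:
{"api": "arm_command", "payload": {
  "plan": [
    {"spin": 0,"grip": 0.36,"slide": [-0.005,0,0]},
    {"spin": 0,"grip": 0.36,"slide": [-0.005,0,0]},
    {"spin": 0,"grip": 0.36,"slide": [-0.005,0,0]},
    {"spin": 0,"grip": 0.36,"slide": [-0.005,0,0]},
    {"spin": 0,"grip": 0.36,"slide": [-0.005,0,0]},
    {"spin": 0,"grip": 0.36,"slide": [-0.005,0,0]}
  ]
}}

```text
time: 12.4
tool_pos: [0.591, 0.067, 0.0435]
ee_rot: [-3.141, -0.004, 1.492]
wrist_force: [-0.8, 8.7, -0.4]
width: 0.0301
finger_force: 4.0
```

Emit:
{"api": "arm_command", "payload": {
  "plan": [
    {"spin": 0,"grip": 0.36,"slide": [-0.004,0,0]},
    {"spin": 0,"grip": 0.36,"slide": [-0.004,0,0]},
    {"spin": 0,"grip": 0.36,"slide": [-0.004,0,0]},
    {"spin": 0,"grip": 0.36,"slide": [-0.004,0,0]},
    {"spin": 0,"grip": 0.36,"slide": [-0.004,0,0]},
    {"spin": 0,"grip": 0.36,"slide": [-0.004,0,0]},
    {"spin": 0,"grip": 0.36,"slide": [-0.004,0,0]}
  ]
}}

```text
time: 13.28
tool_pos: [0.5899, 0.0531, 0.0435]
ee_rot: [-3.141, -0.004, 1.492]
wrist_force: [-0.8, 7.4, 0.9]
width: 0.0303
finger_force: 4.0
```

```bash
python3 -c "
from h import *
st()"
```

```text
t 13.28 J [ 1.12  1.18 43.51] yaw [-179.96   -0.24   85.48] FJ [-7.31 -1.41  0.86] w 30.3
```

Emit:
{"api": "arm_command", "payload": {
  "plan": [
    {"spin": 0,"grip": 0.36,"slide": [-0.003,0,0]},
    {"spin": 0,"grip": 0.36,"slide": [-0.003,0,0]},
    {"spin": 0,"grip": 0.36,"slide": [-0.003,0,0]},
    {"spin": 0,"grip": 0.36,"slide": [-0.003,0,0]},
    {"spin": 0,"grip": 0.36,"slide": [-0.003,0,0]},
    {"spin": 0,"grip": 0.36,"slide": [-0.003,0,0]}
  ]
}}

```text
time: 14.02
tool_pos: [0.5892, 0.0441, 0.0435]
ee_rot: [-3.141, -0.004, 1.492]
wrist_force: [-1.3, 8.2, 0.5]
width: 0.0297
finger_force: 4.0
```

Emit:
{"api": "arm_command", "payload": {
  "plan": [
    {"spin": 0,"grip": 0.36,"slide": [-0.002,0,0]},
    {"spin": 0,"grip": 0.36,"slide": [-0.002,0,0]}
  ]
}}

```text
time: 14.28
tool_pos: [0.5891, 0.0421, 0.0435]
ee_rot: [-3.141, -0.004, 1.492]
wrist_force: [-1.6, 8.3, 0.8]
width: 0.0303
finger_force: 4.0
```

Emit:
{"api": "arm_command", "payload": {
  "plan": [
    {"spin": 0,"grip": 0.36,"slide": [-0.002,0,0]},
    {"spin": 0,"grip": 0.36,"slide": [-0.002,0,0]}
  ]
}}

```text
time: 14.52
tool_pos: [0.5889, 0.0402, 0.0435]
ee_rot: [-3.141, -0.004, 1.492]
wrist_force: [-0.8, 8.4, -0.3]
width: 0.03
finger_force: 4.0
```

Emit:
{"api": "arm_command", "payload": {
  "plan": [
    {"spin": 0,"grip": 0.36,"slide": [-0.002,0,0]},
    {"spin": 0,"grip": 0.36,"slide": [-0.002,0,0]}
  ]
}}

```text
time: 14.78
tool_pos: [0.5887, 0.0382, 0.0435]
ee_rot: [-3.141, -0.004, 1.492]
wrist_force: [-0.2, 9.1, 0.2]
width: 0.0299
finger_force: 4.1
```

Emit:
{"api": "arm_command", "payload": {
  "plan": [
    {"spin": 0,"grip": 0.36,"slide": [-0.002,0,0]}
  ]
}}

```text
time: 14.9
tool_pos: [0.5886, 0.0371, 0.0435]
ee_rot: [-3.141, -0.004, 1.492]
wrist_force: [-0.3, 8.9, 1.1]
width: 0.0301
finger_force: 4.1
```

Emit:
{"api": "arm_command", "payload": {
  "plan": [
    {"spin": 0,"grip": 0.36,"slide": [-0.002,0,0]}
  ]
}}

```text
time: 15.02
tool_pos: [0.5886, 0.0362, 0.0435]
ee_rot: [-3.141, -0.004, 1.492]
wrist_force: [-0.1, 8.7, 0.7]
width: 0.0302
finger_force: 4.0
```

Emit:
{"api": "arm_command", "payload": {
  "plan": [
    {"spin": 0,"grip": 0.36,"slide": [-0.002,0,0]}
  ]
}}

```text
time: 15.15
tool_pos: [0.5885, 0.0353, 0.0435]
ee_rot: [-3.141, -0.004, 1.492]
wrist_force: [-0.4, 9.9, 0.1]
width: 0.0299
finger_force: 5.0
```

Emit:
{"api": "arm_command", "payload": {
  "plan": [
    {"spin": 0,"grip": 0.36,"slide": [-0.002,0,0]}
  ]
}}

```text
time: 15.28
tool_pos: [0.5885, 0.0352, 0.0435]
ee_rot: [-3.141, -0.006, 1.492]
wrist_force: [-0.4, 11.2, -0.4]
width: 0.03
finger_force: 5.9
```

Emit:
{"api": "arm_command", "payload": {
  "plan": [
    {"spin": 0,"grip": 0.36,"slide": [-0.002,0,0]}
  ]
}}

```text
time: 15.4
tool_pos: [0.5885, 0.0352, 0.0436]
ee_rot: [-3.141, -0.008, 1.492]
wrist_force: [0.6, 14.2, -0.1]
width: 0.0303
finger_force: 7.0
```

Motion stopped at y=0.0352 with the force rising, so the case is on the pad. It took about 8.2 N to slide, so I'll aim for about 20.5 N.

Emit:
{"api": "arm_command", "payload": {
  "plan": [
    {"spin": 0,"grip": 0.36,"slide": [-0.002,0,0]},
    {"spin": 0,"grip": 0.36,"slide": [-0.002,0,0]}
  ]
}}

```text
time: 15.65
tool_pos: [0.5885, 0.0351, 0.0436]
ee_rot: [-3.141, -0.012, 1.492]
wrist_force: [-0.2, 18.1, -0.4]
width: 0.0304
finger_force: 9.1
```

```bash
python3 -c "
from h import *
print(st()['finger_force'])"
```

```text
t 15.65 J [19.19  1.2  43.58] yaw [-179.98   -0.68   85.51] FJ [-18.03  -1.6   -0.44] w 30.4
9.056957066059113
```

Emit:
{"api": "arm_command", "payload": {
  "plan": [
    {"spin": 0,"grip": 0.36,"slide": [-0.0024,0,0]},
    {"spin": 0,"grip": 0.36,"slide": [0,0,0]},
    {"spin": 0,"grip": 0.36,"slide": [0,0,0]}
  ]
}}

```text
time: 16.02
tool_pos: [0.5885, 0.035, 0.0437]
ee_rot: [-3.141, -0.014, 1.493]
wrist_force: [0.1, 19.7, -0.4]
width: 0.0302
finger_force: 9.7
```

Emit:
{"api": "arm_command", "payload": {
  "plan": [
    {"spin": 0,"grip": 0.36,"slide": [0,0,0]},
    {"spin": 0,"grip": 0.36,"slide": [0,0,0]},
    {"spin": 0,"grip": 0.36,"slide": [0,0,0]},
    {"spin": 0,"grip": 0.36,"slide": [0,0,0]}
  ]
}}

```text
time: 16.52
tool_pos: [0.5885, 0.0351, 0.0437]
ee_rot: [-3.141, -0.014, 1.493]
wrist_force: [1.0, 19.2, 0.1]
width: 0.0301
finger_force: 9.6
```

Emit:
{"api": "arm_command", "payload": {
  "plan": [
    {"spin": 0,"grip": 0.36,"slide": [0,0,0]},
    {"spin": 0,"grip": 0.36,"slide": [0,0,0]},
    {"spin": 0,"grip": 0.36,"slide": [0,0,0]}
  ]
}}

```text
time: 16.9
tool_pos: [0.5885, 0.035, 0.0437]
ee_rot: [-3.141, -0.014, 1.493]
wrist_force: [0.4, 18.9, -0.1]
width: 0.0303
finger_force: 9.6
```

Steady at about 11 N above sliding. I'll add a touch for margin and hold again.

Emit:
{"api": "arm_command", "payload": {
  "plan": [
    {"spin": 0,"grip": 0.36,"slide": [-0.0012,0,0]},
    {"spin": 0,"grip": 0.36,"slide": [0,0,0]},
    {"spin": 0,"grip": 0.36,"slide": [0,0,0]},
    {"spin": 0,"grip": 0.36,"slide": [0,0,0]},
    {"spin": 0,"grip": 0.36,"slide": [0,0,0]},
    {"spin": 0,"grip": 0.36,"slide": [0,0,0]},
    {"spin": 0,"grip": 0.36,"slide": [0,0,0]},
    {"spin": 0,"grip": 0.36,"slide": [0,0,0]},
    {"spin": 0,"grip": 0.36,"slide": [0,0,0]}
  ]
}}

```text
time: 18.02
tool_pos: [0.5885, 0.035, 0.0437]
ee_rot: [-3.141, -0.015, 1.493]
wrist_force: [0.9, 19.8, -0.4]
width: 0.03
finger_force: 10.3
```

Emit:
{"api": "arm_command", "payload": {
  "plan": [
    {"spin": 0,"grip": 0.36,"slide": [0.006,0,0]},
    {"spin": 0,"grip": 0.36,"slide": [0.006,0,0]},
    {"spin": 0,"grip": 0.36,"slide": [0.02,0,0]},
    {"spin": 0,"grip": 0.36,"slide": [0.03,0,0]},
    {"spin": 0,"grip": 0.36,"slide": [0.03,0,0]},
    {"spin": 0,"grip": 0.36,"slide": [0,0,-0.08]},
    {"spin": 0,"grip": 0.36,"slide": [0,0,-0.1]},
    {"spin": 0,"grip": 0.36,"slide": [0.1,0,-0.05]},
    {"spin": 0,"grip": 0.36,"slide": [0.1,0,0]},
    {"spin": 0,"grip": 0.36,"slide": [0,0,0]}
  ]
}}

```text
time: 19.27
tool_pos: [0.5998, 0.1765, 0.1589]
ee_rot: [3.141, -0.001, 1.496]
wrist_force: [-0.2, 0.4, 0.3]
width: 0.0302
finger_force: 0.0
```

```bash
python3 -c "
from h import *
st(); save('side','side6.png');save('top','t6.png'); cv2.imwrite('pics/c7.png',np.hstack([cv2.resize(cv2.imread('pics/side6.png')[190:300,270:415],(400,303)),cv2.resize(cv2.imread('pics/t6.png')[150:270,235:392],(400,303))]))"
```

```text
t 19.27 J [-122.7     1.22  158.9 ] yaw [ 1.7994e+02 -5.0000e-02  8.5730e+01] FJ [-0.34 -0.18  0.33] w 30.2
```

View pics/c7.png

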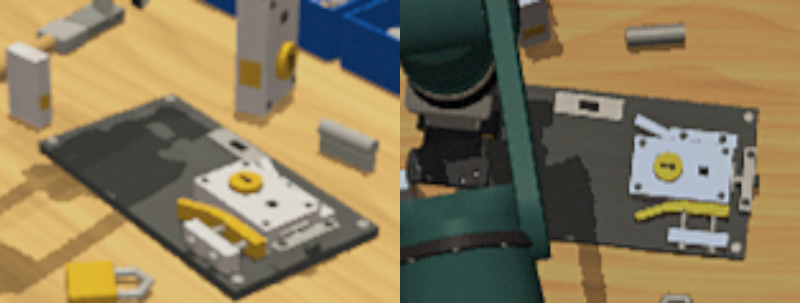

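The case lies flat and square in the nest against the pad, and the robot is clear. The strike, the padlock and the rest of the bench are undisturbed.

```bash
python3 -c "
from bench import ticket
print(ticket.close_job())"
```

```text
the job is handed in; nothing more can be done
None
```

The case was tipped onto its back and slid home against the pad. It was held there for about 2 s at roughly 19–20.5 N, 11–12 N above the 8.2 N it took to slide. The arm was then backed clear and the job handed in at about 19 s.

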